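# Count to the third gap and push the comb home

## Robot

A 6-joint arm with a two-finger parallel gripper is mounted at the origin on the work surface. World frame = base frame: x ahead of the robot, y to its left, z up, the work surface at z = 0. Lengths are in m, angles in rad, forces in N, time in s.
With the tool pointing down it reaches from about 0.4 to 0.825 m from the base axis. Payload 7 kg.
Tool frame: the origin (TCP) lies midway between the tips of the shut fingers; the grasp point (between the pads) lies hold_point_z behind it (hold_point_z is the distance from the TCP to the grasp point, in m); z points along the fingers, y is the line along which they close (so a half turn about z gives the same grasp; the last joint's range is limited). The gripper opens to 88 mm and grips with 3 to 60 N. Pads are 19 mm wide; open, the fingers measure 130 mm over their backs; the gripper's body (78 mm by 193 mm) begins 47 mm behind the grasp point.
Start: joints at [-1.048, 0.359, 0.012, 0, -1.224, -0.288], TCP at [0.157, -0.656, 0.227] pointing down, gripper open.
Joint ranges: [-3.07, 3.07], [-1.43, 2.12], [-1.02, 1.25], [-3.03, 1.67], [-3.05, -0], [-3.03, 3.03]. Speed limits (rad/s): [2.39, 2.39, 3.01, 3.14, 3.14, 3.14].

## Interface

Orientations are given as [roll, pitch, yaw] about the fixed x, y, z axes, in that order (R = Rz(yaw) Ry(pitch) Rx(roll)).
In Python, from station import * gives the robot as it stands.
- The arm moves only by the tool apply_moves, never from a script. Its argument "steps" is a list of rows, each an object with "translation": the shift along the world's x, y, z scaled (see below), a list of three; "rotation": the turn, a rotation vector about the world's x, y, z scaled (see below), a list of three. A call has exactly 10 rows; each row is the pose to reach, as a shift and turn from the pose commanded when the call began; what a row does not reach only later rows make up. The controller multiplies each number of a shift by 250 mm and each number of a turn by 30 degrees. A row lasts 1/12 s, in which the tool goes at most 41.7 mm and 7.16 degrees, less where a joint would pass 70% of its speed; a pose out of reach is approached as far as the arm can. A call with a number of a shift or a turn outside -1 to 1 is refused whole. A call with a gripper value outside its range is refused whole. "jaw" is the closure, from -1 (fully open) to 1 (shut), so that 0 is half open, set as the call begins (left out, the last holds). The fingers move at their own pace and stop on an object; "newtons" is the grip in N (left out, the last holds). Time passes only in rows, so rows that repeat a pose let the fingers close, or fill a call up. It gives the time, the measured TCP pose, the force, the opening and the grip force at its end, in the units of the state.
- get_state(): the state, without advancing time (a new reading comes with each control period).
- grab_frame(name): name is "scene" or "top" or "wrist"; returns the picture (400x640x3 uint8, blue, green, red); there is no depth.
- camera_model(name): a dict with "fx", "fy", "cx", "cy" (pixels), "xyz" and "rotation" of the camera in the world. Camera axes: x right, y down, z forward; pixel columns grow to the right and rows downward; lengths in m; the calibration is good to about 2 mm. A picture is of the moment at which its call begins: read the wrist's pose just before it. camera_model takes no time and is no camera call; for the wrist camera it gives the pose at the moment of the call.
- job_done(): hands the job in; it is judged then, once.
The state is a dict: "t": time; "q": joint angles; "qd": joint speeds; "joint_efforts": joint torques, N m; "eef_pos": TCP position; "ee_rot": TCP orientation; "force": force on the tool from outside, world axes, zero at the start; "moment": the same for the moment, N m; "width": finger opening in m; "gripper_force": force on a finger pad.
Only numpy, scipy, OpenCV 4.12 (cv2) and the standard library are available. Lean on these libraries where they do the work, as an engineer would, in place of code of your own. Each camera call takes 0.05 s, during which the arm holds its last target. There are 200 camera calls.

## Task

Starting from the end of the divider rack where the glass jar stands, count along its blue back rail with a fingertip, touching the rail behind the first, the second and then the third gap, and no further. Then push the yellow comb over the cement, end first, into that third gap until its leading end meets the rail, sliding it all the way and never picking it up. Take the hand away, and leave the jar, the bowl and the peg basket where they stand.

Things in the scene. Friction and masses are not known exactly. Their poses are not given: they have to be found in the camera images.
- rack: Divider rack fixed to the cement, 90 (x) by 270 (y) by 36 mm high: seven upright white dividers 6 mm thick, and between them six gaps 38 mm wide, centred at y = +110, +66, +22, -22, -66, -110 mm. x points along the gaps from their mouths (towards the robot) to the blue rail that closes their far ends; y along the row, z up. Origin on the cement at mid length. Gaps are counted from the jar's end.
- rack_mouth (a point): Point on the cement at the middle of the row of gap mouths, at x = -35 mm of the rack, where the dividers' rounded ends stand. The gaps run 60 mm from here to the rail's face at x = +25 mm, are open above and have no floor but the cement. The outer gap at y = +110 and the one at -66 mm hold a wooden clothes peg that is part of the rack.
- rail_a: The stretch of blue rail behind the gap at y = +110 mm of the rack: flat-topped solid block 30 mm (x) by 38 mm (y), 36 mm high, fixed and rigid; the dividers between the stretches are flush with it. Origin at the centre of its top face; axes as the rack's.
- rail_b: The stretch of blue rail behind the gap at y = +66 mm of the rack: flat-topped solid block 30 mm (x) by 38 mm (y), 36 mm high, fixed and rigid; the dividers between the stretches are flush with it. Origin at the centre of its top face; axes as the rack's.
- rail_c: The stretch of blue rail behind the gap at y = +22 mm of the rack: flat-topped solid block 30 mm (x) by 38 mm (y), 36 mm high, fixed and rigid; the dividers between the stretches are flush with it. Origin at the centre of its top face; axes as the rack's.
- rail_d: The stretch of blue rail behind the gap at y = -22 mm of the rack: flat-topped solid block 30 mm (x) by 38 mm (y), 36 mm high, fixed and rigid; the dividers between the stretches are flush with it. Origin at the centre of its top face; axes as the rack's.
- rail_e: The stretch of blue rail behind the gap at y = -66 mm of the rack: flat-topped solid block 30 mm (x) by 38 mm (y), 36 mm high, fixed and rigid; the dividers between the stretches are flush with it. Origin at the centre of its top face; axes as the rack's.
- rail_f: The stretch of blue rail behind the gap at y = -110 mm of the rack: flat-topped solid block 30 mm (x) by 38 mm (y), 36 mm high, fixed and rigid; the dividers between the stretches are flush with it. Origin at the centre of its top face; axes as the rack's.
- comb: Loose yellow hard plastic comb lying flat on the cement in front of the rack's mouths, roughly parallel to the gaps: 100 mm long (its x), 30 mm wide (its y), 10 mm thick, about 40 g, with flat square ends and its spine on the +y side. Origin at the centre of its underside; z up. Fully home, its origin is at x = -25 mm of the rack and 40 mm of it still sticks out of the gap.
- jar: Loose empty glass jar with a metal screw lid, 70 mm across, 82 mm high, standing off either the +y or the -y end of the rack (it varies), 215 mm from the rack's middle; not to be moved. Origin at the centre of its underside.
- bowl: Loose small white enamel bowl, 116 mm across, 45 mm high, standing off the other end of the rack, 215 mm from the rack's middle; not to be moved. Origin at the centre of its underside.
- basket: Loose square red plastic basket of clothes pegs, 130 mm by 130 mm, 80 mm high, to the left (+y) of the work; not to be moved. Origin at the centre of its underside.
Things that resemble listed ones, but are neither listed nor needed, are in the scene too. Of the things like the comb, leave any that is black, orange or purple; of the rest the smaller one is meant.

How it is judged:
On the way, in this order (a step that is already met when the one before it is completed fails the run):
1. a finger touches the rail behind the first gap from the jar's end (((y of jar in the frame of rack above 0 m and contact force between the fingers and rail_a above 0.3 N) or (y of jar in the frame of rack below 0 m and contact force between the fingers and rail_f above 0.3 N))), for 0.04 s.
2. a finger touches the rail behind the second gap from the jar's end (((y of jar in the frame of rack above 0 m and contact force between the fingers and rail_b above 0.3 N) or (y of jar in the frame of rack below 0 m and contact force between the fingers and rail_e above 0.3 N))), for 0.04 s.
3. a finger touches the rail behind the third gap from the jar's end (((y of jar in the frame of rack above 0 m and contact force between the fingers and rail_c above 0.3 N) or (y of jar in the frame of rack below 0 m and contact force between the fingers and rail_d above 0.3 N))), for 0.04 s.
4. the comb lies fully home in the third gap (x of comb in the frame of rack between -0.031 and -0.02 m and ((y of jar in the frame of rack above 0 m and y of comb in the frame of rack between 0.015 and 0.029 m) or (y of jar in the frame of rack below 0 m and y of comb in the frame of rack between -0.029 and -0.015 m)) and angle between the x axis of comb and the x axis of rack, either way round below 0.2 rad and height (world z) of comb below 0.005 m and angle between comb's own z axis and vertical below 0.1 rad), for 0.1 s.
At the end, for the whole second after the job is handed in: The comb lies flat on the cement in the third gap from the jar's end, parallel to it (within 0.2 rad, 7 mm off its centre line), its leading end within 6 mm of the rail, at rest (all of step 4 and linear speed of comb below 0.01 m/s); the robot touches nothing.
It fails at once if a finger touches the rail beyond the third gap ((y of jar in the frame of rack above 0 m and (contact force between the fingers and rail_d above 0.3 N or contact force between the fingers and rail_e above 0.3 N or contact force between the fingers and rail_f above 0.3 N)) or (y of jar in the frame of rack below 0 m and (contact force between the fingers and rail_a above 0.3 N or contact force between the fingers and rail_b above 0.3 N or contact force between the fingers and rail_c above 0.3 N))).
It fails at once if the comb is lifted or tipped up (height (world z) of comb above 0.012 m or angle between comb's own z axis and vertical above 0.35 rad).
It fails at once if the jar is moved or tipped (distance of jar from where it was at the start of the episode above 0.015 m or angle between jar's own z axis and vertical above 0.2 rad).
It fails at once if the bowl is moved or tipped (distance of bowl from where it was at the start of the episode above 0.015 m or angle between bowl's own z axis and vertical above 0.2 rad).
It fails at once if the peg basket is moved or tipped (distance of basket from where it was at the start of the episode above 0.015 m or angle between basket's own z axis and vertical above 0.2 rad).
It also fails if it takes over 61 s, if anything falls off the work surface, if the arm or the gripper's body presses on something with over 40 N, if the wrist force passes 120 N, or if a joint passes its speed limit or range.

## Working session

There is one attempt and no reset: what is moved stays moved. The work goes in short steps, Python scripts to look and compute and a tool call to move; the robot and the scene stay as the last step left them, time stands still between calls to the robot, and variables do not carry over. Pictures are saved under pics/ and viewed, at most 10 in all, crops included, and the job is handed in when it is done.

Besides the shell and the picture viewer there is one more tool, called after ">>>" in YAML: its name, and indented under it one key for each argument. apply_moves: Moves the arm, as the interface text tells. Shifts and turns lie within -1 to 1; 1 stands for 250 mm of shift or 30 degrees of turn. Its arguments: {"type":"object","properties":{"steps":{"type":"array"},"jaw":{"type":"number"},"newtons":{"type":"number"}},"required":["steps"]}

```bash
mkdir -p pics; ls; python3 - <<'E'
from station import *
import cv2
s=get_state(); print({k:s[k] for k in('t','eef_pos','ee_rot','width','force')})
for n in('top','scene'):
    cv2.imwrite(f'pics/{n}0.png',grab_frame(n)); print(n,camera_model(n))
E
```

```text
pics
{'t': 0.0, 'eef_pos': array([ 0.15689729, -0.65602437,  0.22562968]), 'ee_rot': array([ 3.13997752e+00, -1.38038466e-04, -2.90690286e+00]), 'width': 0.08759772871374275, 'force': array([-0.03499919, -0.922438  , -0.13471469])}
top {'fx': 365.85597261058, 'fy': 365.85597261058, 'cx': 316.70044289729594, 'cy': 201.95140614660954, 'xyz': array([0.41970534, 0.07645949, 0.95533612]), 'rotation': array([-2.99329314,  0.00361667, -1.5933707 ])}
scene {'fx': 455.6523603302687, 'fy': 455.6523603302687, 'cx': 319.13957513079816, 'cy': 197.33916373172585, 'xyz': array([ 0.97540273, -0.59649429,  0.87890169]), 'rotation': array([-2.37036814, -0.01759595,  0.56834769])}
```

View pics/top0.png

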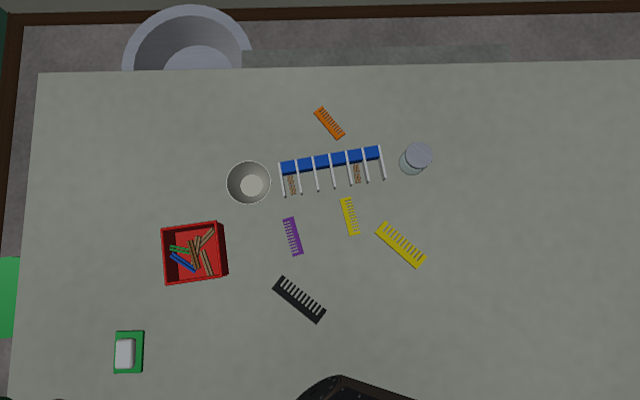

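View pics/scene0.png

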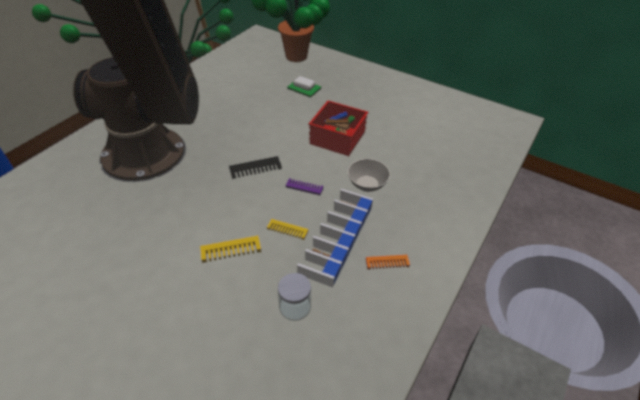

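The top view shows the jar at the right (-y), around px (415,157). The rack's blue rail runs (287,168)–(373,153). The small yellow comb is at (350,216), the bowl on the left and the large yellow comb at (400,245). So the order is f, e, d and the comb goes into d.

```bash
cat > h.py <<'E'
from station import *
import cv2, numpy as np
from scipy.spatial.transform import Rotation as Ro
def ray(cm,uv,z):
    uv=np.atleast_2d(np.asarray(uv,float))
    d=np.c_[(uv[:,0]-cm['cx'])/cm['fx'],(uv[:,1]-cm['cy'])/cm['fy'],np.ones(len(uv))]
    rot=np.asarray(cm['rotation']); R=rot if rot.shape==(3,3) else Ro.from_euler('xyz',rot).as_matrix()
    d=d@R.T; return cm['xyz']+d*((z-cm['xyz'][2])/d[:,2])[:,None]
def blobs(img,lo,hi,amin=60):
    m=cv2.inRange(cv2.cvtColor(img,cv2.COLOR_BGR2HSV),lo,hi)
    m=cv2.morphologyEx(m,cv2.MORPH_CLOSE,np.ones((3,3)))
    return [c for c in cv2.findContours(m,cv2.RETR_EXTERNAL,cv2.CHAIN_APPROX_NONE)[0] if cv2.contourArea(c)>amin]
def rect(P):  # min-area rectangle of world points, mm
    (cx,cy),(w,h),a=cv2.minAreaRect((P[:,:2]*1000).astype(np.float32))
    return np.round([cx,cy,w,h,a],1)
BLUE=((100,120,60),(125,255,255)); YEL=((22,120,80),(34,255,255))
E
python3 - <<'E'
from h import *
for n in('top','scene'):
    cm=camera_model(n); im=cv2.imread(f'pics/{n}0.png')
    for nm,c,z in(('blue',BLUE,.036),('yel',YEL,.01)):
        for b in blobs(im,*c,amin=30):
            print(n,nm,b.mean(0).round(),rect(ray(cm,b[:,0],z)))
    if n=='top': print(ray(cm,[418,156],.082),ray(cm,[249,182],.045))
E
```

```text
top blue [[183. 262.]] [413.6 412.5  74.7  14.7  56.3]
top blue [[288. 166.]] [651.3 149.5  30.9  36.1   8.4]
top blue [[304. 163.]] [658.2 105.9  31.   36.1   8.4]
top blue [[321. 161.]] [664.9  62.5  30.9  36.    9.3]
top blue [[338. 158.]] [671.9  18.9  30.7  36.2   9.3]
top blue [[355. 155.]] [678.7 -24.6  30.7  35.7   9. ]
top blue [[371. 152.]] [685.6 -68.1  31.1  36.3   8.4]
top yel [[400. 244.]] [ 446.5 -134.9  140.9   42.6   46.8]
top yel [[350. 216.]] [522.9  -7.9  98.6  30.1  13.1]
[[ 0.65860158 -0.1747565   0.082     ]] [[0.61090944 0.24732223 0.045     ]]
scene blue [[332. 268.]] [688.6 -67.9  32.3  33.2  11.3]
scene blue [[339. 253.]] [681.6 -24.3  31.8  32.4  10.2]
scene blue [[346. 240.]] [675.   19.1  31.4  31.4   9.8]
scene blue [[352. 227.]] [667.9  62.2  32.2  31.    9. ]
scene blue [[359. 215.]] [661.3 105.8  31.9  30.5   8.8]
scene blue [[364. 203.]] [654.7 149.4  31.3  30.4   9.8]
scene blue [[  3. 163.]] [-248.7 -254.1   29.   118.3   58.4]
scene yel [[230. 248.]] [ 446.2 -135.2  139.4   45.9   46.9]
scene yel [[287. 228.]] [524.4 -10.   99.9  31.   13.6]
```

The rails fit a 44 mm pitch in both views, and the rack yaw is about 9°. Rail f is at about (687,-68), e at (680,-24.5) and d at (673,19) mm. The comb is at (523.5,-9) with yaw about 13.3°, measuring 99×30 mm, which matches the task. I'll close the jaw and move above rail f, turning so that only the 19 mm pad width lies along the row.

>>> apply_moves:
  steps:
    - {"translation": [0.07,0.08,0],"rotation": [0,0,0.09]}
    - {"translation": [0.14,0.16,0],"rotation": [0,0,0.18]}
    - {"translation": [0.21,0.24,0],"rotation": [0,0,0.28]}
    - {"translation": [0.29,0.32,0],"rotation": [0,0,0.38]}
    - {"translation": [0.36,0.4,0],"rotation": [0,0,0.47]}
    - {"translation": [0.43,0.48,0],"rotation": [0,0,0.57]}
    - {"translation": [0.5,0.56,0],"rotation": [0,0,0.66]}
    - {"translation": [0.58,0.64,0],"rotation": [0,0,0.76]}
    - {"translation": [0.65,0.72,0],"rotation": [0,0,0.86]}
    - {"translation": [0.72,0.8,0],"rotation": [0,0,0.95]}
  jaw: 1
  newtons: 20

```text
t: 0.93
eef_pos: [0.3376, -0.4552, 0.2262]
ee_rot: [3.141, 0.0, -2.407]
force: [0.7, 0.1, 0.4]
width: 0.0264
gripper_force: 0.0
```

>>> apply_moves:
  steps:
    - {"translation": [0.07,0.08,0],"rotation": [0,0,0.09]}
    - {"translation": [0.14,0.16,0],"rotation": [0,0,0.18]}
    - {"translation": [0.21,0.24,0],"rotation": [0,0,0.28]}
    - {"translation": [0.29,0.32,0],"rotation": [0,0,0.38]}
    - {"translation": [0.36,0.4,0],"rotation": [0,0,0.47]}
    - {"translation": [0.43,0.48,0],"rotation": [0,0,0.57]}
    - {"translation": [0.5,0.56,0],"rotation": [0,0,0.66]}
    - {"translation": [0.58,0.64,0],"rotation": [0,0,0.76]}
    - {"translation": [0.65,0.72,0],"rotation": [0,0,0.86]}
    - {"translation": [0.72,0.8,0],"rotation": [0,0,0.95]}

```text
t: 1.77
eef_pos: [0.5176, -0.2552, 0.2263]
ee_rot: [3.141, 0.0, -1.909]
force: [-0.1, -0.4, 0.6]
width: 0.0005
gripper_force: 0.0
```

>>> apply_moves:
  steps:
    - {"translation": [0.07,0.08,0],"rotation": [0,0,0.09]}
    - {"translation": [0.14,0.15,0],"rotation": [0,0,0.18]}
    - {"translation": [0.21,0.23,0],"rotation": [0,0,0.28]}
    - {"translation": [0.27,0.3,0],"rotation": [0,0,0.38]}
    - {"translation": [0.34,0.38,0],"rotation": [0,0,0.47]}
    - {"translation": [0.41,0.45,-0.08],"rotation": [0,0,0.57]}
    - {"translation": [0.48,0.53,-0.18],"rotation": [0,0,0.66]}
    - {"translation": [0.55,0.6,-0.28],"rotation": [0,0,0.76]}
    - {"translation": [0.61,0.68,-0.38],"rotation": [0,0,0.86]}
    - {"translation": [0.68,0.75,-0.48],"rotation": [0,0,0.945]}

```text
t: 2.6
eef_pos: [0.6872, -0.0677, 0.105]
ee_rot: [3.141, 0.0, -1.414]
force: [0.9, -0.9, -0.2]
width: 0.0004
gripper_force: 0.0
```

```bash
python3 - <<'E'
from h import *
s=get_state(); print(s['t'],s['eef_pos'],s['ee_rot'],s['q'].round(2),s['force'])
a=grab_frame('scene'); cm=camera_model('wrist'); w=grab_frame('wrist')
cv2.imwrite('pics/c1.png',np.hstack([cv2.resize(a[100:350,200:480],(400,357)),cv2.resize(w[:,:],(400,250)).copy() if 0 else cv2.copyMakeBorder(cv2.resize(w,(400,250)),0,107,0,0,cv2.BORDER_CONSTANT)]))
for b in blobs(w,*BLUE): print(b.mean(0).round(),rect(ray(cm,b[:,0],.036)))
E
```

```text
2.6 [ 0.68716018 -0.06771996  0.10500777] [ 3.14096540e+00  2.65622332e-04 -1.41443642e+00] [ 0.18  0.47 -0.1  -0.   -1.   -0.03] [ 0.93906114 -0.90801538 -0.20108331]
[[319. 209.]] [687.4 -69.1  29.   36.7  10.1]
```

View pics/c1.png

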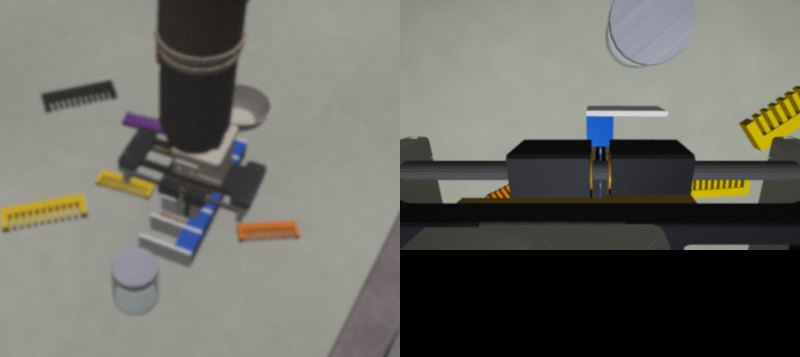

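The hand is centred over the jar-end rail: in the wrist view rail f lies under the fingers, with the jar beyond it. Now I descend gently.

>>> apply_moves:
  steps:
    - {"translation": [0,0,-0.07],"rotation": [0,0,0]}
    - {"translation": [0,0,-0.14],"rotation": [0,0,0]}
    - {"translation": [0,0,-0.2],"rotation": [0,0,0]}
    - {"translation": [0,0,-0.24],"rotation": [0,0,0]}
    - {"translation": [0,0,-0.255],"rotation": [0,0,0]}
    - {"translation": [0,0,-0.262],"rotation": [0,0,0]}
    - {"translation": [0,0,-0.268],"rotation": [0,0,0]}
    - {"translation": [0,0,-0.273],"rotation": [0,0,0]}
    - {"translation": [0,0,-0.278],"rotation": [0,0,0]}
    - {"translation": [0,0,-0.28],"rotation": [0,0,0]}

```text
t: 3.53
eef_pos: [0.6873, -0.0689, 0.0371]
ee_rot: [-3.141, -0.0, -1.417]
force: [0.7, -0.4, 0.2]
width: 0.0004
gripper_force: 0.0
```

>>> apply_moves:
  steps:
    - {"translation": [0,0,0],"rotation": [0,0,0]}
    - {"translation": [0,0,-0.002],"rotation": [0,0,0]}
    - {"translation": [0,0,-0.004],"rotation": [0,0,0]}
    - {"translation": [0,0,-0.006],"rotation": [0,0,0]}
    - {"translation": [0,0,-0.008],"rotation": [0,0,0]}
    - {"translation": [0,0,-0.008],"rotation": [0,0,0]}
    - {"translation": [0,0,-0.008],"rotation": [0,0,0]}
    - {"translation": [0,0,-0.008],"rotation": [0,0,0]}
    - {"translation": [0,0,-0.008],"rotation": [0,0,0]}
    - {"translation": [0,0,-0.008],"rotation": [0,0,0]}

```text
t: 4.37
eef_pos: [0.6873, -0.069, 0.0363]
ee_rot: [-3.141, -0.0, -1.417]
force: [-4.3, 1.2, 11.2]
width: 0.0005
gripper_force: 5.3
```

Contact on rail f at 11 N. On to rail e.

>>> apply_moves:
  steps:
    - {"translation": [0,0,0.04],"rotation": [0,0,0]}
    - {"translation": [0,0,0.1],"rotation": [0,0,0]}
    - {"translation": [-0.009,0.06,0.1],"rotation": [0,0,0]}
    - {"translation": [-0.019,0.12,0.1],"rotation": [0,0,0]}
    - {"translation": [-0.028,0.175,0.1],"rotation": [0,0,0]}
    - {"translation": [-0.028,0.175,0.06],"rotation": [0,0,0]}
    - {"translation": [-0.028,0.175,0.03],"rotation": [0,0,0]}
    - {"translation": [-0.028,0.175,0.015],"rotation": [0,0,0]}
    - {"translation": [-0.028,0.175,0.005],"rotation": [0,0,0]}
    - {"translation": [-0.028,0.175,0],"rotation": [0,0,0]}

```text
t: 5.2
eef_pos: [0.6788, -0.0247, 0.0362]
ee_rot: [3.139, 0.0, -1.416]
force: [-15.0, 7.6, 31.6]
width: 0.0006
gripper_force: 15.9
```

>>> apply_moves:
  steps:
    - {"translation": [0,0,-0.002],"rotation": [0,0,0]}
    - {"translation": [0,0,-0.004],"rotation": [0,0,0]}
    - {"translation": [0,0,-0.004],"rotation": [0,0,0]}
    - {"translation": [0,0,-0.004],"rotation": [0,0,0]}
    - {"translation": [0,0,-0.004],"rotation": [0,0,0]}
    - {"translation": [0,0,-0.004],"rotation": [0,0,0]}
    - {"translation": [0,0,-0.004],"rotation": [0,0,0]}
    - {"translation": [0,0,-0.004],"rotation": [0,0,0]}
    - {"translation": [0,0,-0.004],"rotation": [0,0,0]}
    - {"translation": [0,0,-0.004],"rotation": [0,0,0]}

```text
t: 6.03
eef_pos: [0.6789, -0.0247, 0.0363]
ee_rot: [3.141, 0.0, -1.417]
force: [-14.6, 7.5, 27.1]
width: 0.0002
gripper_force: 13.8
```

>>> apply_moves:
  steps:
    - {"translation": [0,0,0.04],"rotation": [0,0,0]}
    - {"translation": [0,0,0.1],"rotation": [0,0,0]}
    - {"translation": [-0.009,0.06,0.1],"rotation": [0,0,0]}
    - {"translation": [-0.019,0.12,0.1],"rotation": [0,0,0]}
    - {"translation": [-0.028,0.174,0.1],"rotation": [0,0,0]}
    - {"translation": [-0.028,0.174,0.06],"rotation": [0,0,0]}
    - {"translation": [-0.028,0.174,0.03],"rotation": [0,0,0]}
    - {"translation": [-0.028,0.174,0.015],"rotation": [0,0,0]}
    - {"translation": [-0.028,0.174,0.007],"rotation": [0,0,0]}
    - {"translation": [-0.028,0.174,0.003],"rotation": [0,0,0]}

```text
t: 6.87
eef_pos: [0.6718, 0.0189, 0.0362]
ee_rot: [3.14, 0.0, -1.416]
force: [-15.8, 7.8, 33.9]
width: 0.0001
gripper_force: 16.8
```

>>> apply_moves:
  steps:
    - {"translation": [0,0,-0.002],"rotation": [0,0,0]}
    - {"translation": [0,0,-0.004],"rotation": [0,0,0]}
    - {"translation": [0,0,-0.004],"rotation": [0,0,0]}
    - {"translation": [0,0,-0.004],"rotation": [0,0,0]}
    - {"translation": [0,0,-0.004],"rotation": [0,0,0]}
    - {"translation": [0,0,-0.004],"rotation": [0,0,0]}
    - {"translation": [0,0,-0.004],"rotation": [0,0,0]}
    - {"translation": [0,0,-0.004],"rotation": [0,0,0]}
    - {"translation": [0,0,-0.004],"rotation": [0,0,0]}
    - {"translation": [0,0,-0.004],"rotation": [0,0,0]}

```text
t: 7.7
eef_pos: [0.6718, 0.0189, 0.0362]
ee_rot: [3.141, 0.0, -1.416]
force: [-15.7, 7.7, 31.2]
width: 0.0002
gripper_force: 15.6
```

All three rails are touched (f, e, d). Next I lift, turn 85° and go behind the comb.

>>> apply_moves:
  steps:
    - {"translation": [0,0,0.06],"rotation": [0,0,0]}
    - {"translation": [0,0,0.16],"rotation": [0,0,0]}
    - {"translation": [-0.04,-0.01,0.26],"rotation": [0,0,-0.1]}
    - {"translation": [-0.1,-0.02,0.34],"rotation": [0,0,-0.25]}
    - {"translation": [-0.18,-0.035,0.4],"rotation": [0,0,-0.4]}
    - {"translation": [-0.26,-0.05,0.4],"rotation": [0,0,-0.55]}
    - {"translation": [-0.34,-0.07,0.4],"rotation": [0,0,-0.7]}
    - {"translation": [-0.42,-0.085,0.4],"rotation": [0,0,-0.85]}
    - {"translation": [-0.5,-0.1,0.4],"rotation": [0,0,-0.95]}
    - {"translation": [-0.58,-0.12,0.4],"rotation": [0,0,-0.95]}

```text
t: 8.53
eef_pos: [0.5265, -0.0123, 0.1323]
ee_rot: [3.14, -0.001, -1.919]
force: [0.4, 1.5, 1.2]
width: 0.0006
gripper_force: 0.0
```

>>> apply_moves:
  steps:
    - {"translation": [-0.04,-0.01,0],"rotation": [0,0,-0.1]}
    - {"translation": [-0.08,-0.02,0],"rotation": [0,0,-0.2]}
    - {"translation": [-0.12,-0.03,0],"rotation": [0,0,-0.3]}
    - {"translation": [-0.16,-0.04,0],"rotation": [0,0,-0.4]}
    - {"translation": [-0.2,-0.045,0],"rotation": [0,0,-0.5]}
    - {"translation": [-0.24,-0.05,0],"rotation": [0,0,-0.6]}
    - {"translation": [-0.28,-0.055,0],"rotation": [0,0,-0.7]}
    - {"translation": [-0.3,-0.06,0],"rotation": [0,0,-0.8]}
    - {"translation": [-0.3,-0.06,0],"rotation": [0,0,-0.9]}
    - {"translation": [-0.3,-0.06,0],"rotation": [0,0,-0.95]}

```text
t: 9.37
eef_pos: [0.4523, -0.0271, 0.1327]
ee_rot: [3.141, -0.001, -2.415]
force: [0.3, 0.4, -0.6]
width: 0.0004
gripper_force: 0.0
```

>>> apply_moves:
  steps:
    - {"translation": [0,0,0],"rotation": [0,0,-0.1]}
    - {"translation": [0,0,0],"rotation": [0,0,-0.2]}
    - {"translation": [0,0,0],"rotation": [0,0,-0.3]}
    - {"translation": [0,0,0],"rotation": [0,0,-0.4]}
    - {"translation": [0,0,0],"rotation": [0,0,-0.5]}
    - {"translation": [0,0,0],"rotation": [0,0,-0.6]}
    - {"translation": [0,0,0],"rotation": [0,0,-0.7]}
    - {"translation": [0,0,0],"rotation": [0,0,-0.8]}
    - {"translation": [0,0,0],"rotation": [0,0,-0.9]}
    - {"translation": [0,0,0],"rotation": [0,0,-0.95]}

```text
t: 10.2
eef_pos: [0.4525, -0.0271, 0.1325]
ee_rot: [-3.141, -0.002, -2.913]
force: [-0.1, -1.2, 0.9]
width: 0.0006
gripper_force: 0.0
```

```bash
python3 - <<'E'
from h import *
s=get_state(); print(s['t'],s['eef_pos'],s['ee_rot'],s['q'].round(2),s['force'])
a=grab_frame('scene'); c=camera_model('wrist'); w=grab_frame('wrist')
cv2.imwrite('pics/w2.png',w)
for cm,im in((camera_model('scene'),a),(c,w)):
  for b in blobs(im,*YEL): print(b.mean(0).round(),rect(ray(cm,b[:,0],.01)))
E
```

```text
10.2 [ 0.45250637 -0.02707461  0.13248624] [-3.14147878e+00 -1.58067755e-03 -2.91290149e+00] [ 0.38  0.08 -0.59 -0.   -0.9  -1.72] [-0.08650337 -1.22513773  0.87165539]
[[230. 248.]] [ 446.  -135.1  139.5   45.7   46.7]
[[287. 228.]] [524.5 -10.3  99.9  31.8  13.8]
[[321. 233.]] [489.7 -17.9  33.8  27.9  13.1]
[[194. 163.]] [ 446.7 -135.7  142.5   46.    47. ]
```

View pics/w2.png

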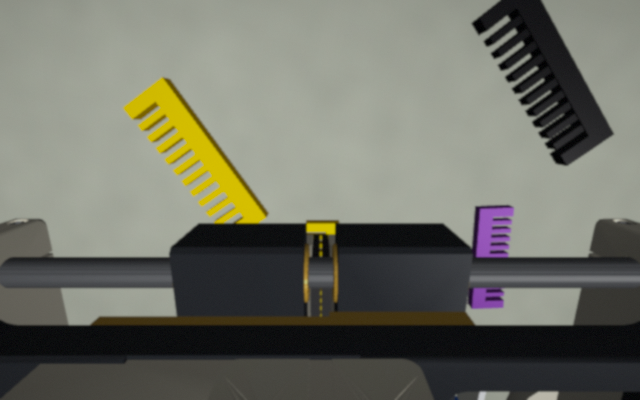

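The wrist view shows the comb's rear end (yellow, at col 321, row 228) in line with the closed fingers, and the large comb and purple comb are clear to the sides. The fingers are about 11 mm behind the end. Now I descend.

>>> apply_moves:
  steps:
    - {"translation": [0,0,-0.08],"rotation": [0,0,0]}
    - {"translation": [0,0,-0.17],"rotation": [0,0,0]}
    - {"translation": [0,0,-0.26],"rotation": [0,0,0]}
    - {"translation": [0,0,-0.34],"rotation": [0,0,0]}
    - {"translation": [0,0,-0.41],"rotation": [0,0,0]}
    - {"translation": [0,0,-0.46],"rotation": [0,0,0]}
    - {"translation": [0,0,-0.49],"rotation": [0,0,0]}
    - {"translation": [0,0,-0.502],"rotation": [0,0,0]}
    - {"translation": [0,0,-0.508],"rotation": [0,0,0]}
    - {"translation": [0,0,-0.508],"rotation": [0,0,0]}

```text
t: 11.13
eef_pos: [0.4532, -0.0267, 0.0064]
ee_rot: [-3.142, 0.0, -2.909]
force: [0.9, 0.8, 0.9]
width: 0.0005
gripper_force: 0.0
```

>>> apply_moves:
  steps:
    - {"translation": [0.015,0.004,0],"rotation": [0,0,0]}
    - {"translation": [0.032,0.008,0],"rotation": [0,0,0]}
    - {"translation": [0.048,0.012,0],"rotation": [0,0,0]}
    - {"translation": [0.068,0.018,0],"rotation": [0,0,-0.009]}
    - {"translation": [0.088,0.023,0],"rotation": [0,0,-0.018]}
    - {"translation": [0.108,0.029,0],"rotation": [0,0,-0.027]}
    - {"translation": [0.128,0.034,0],"rotation": [0,0,-0.036]}
    - {"translation": [0.148,0.039,0],"rotation": [0,0,-0.045]}
    - {"translation": [0.168,0.045,0],"rotation": [0,0,-0.053]}
    - {"translation": [0.187,0.05,0],"rotation": [0,0,-0.06]}

```text
t: 11.97
eef_pos: [0.5002, -0.0141, 0.0063]
ee_rot: [-3.142, -0.0, -2.941]
force: [-1.1, -0.3, 2.4]
width: 0.0003
gripper_force: 1.1
```

```bash
cat > look.py <<'E'
from h import *
s=get_state(); print(s['t'],s['eef_pos'],s['ee_rot'],s['force'])
O=np.array([673.3,19.0]); a=np.radians(8.96); X=np.array([np.cos(a),np.sin(a)]); Y=np.array([-X[1],X[0]])
for n in('scene','top'):
  cm=camera_model(n); im=grab_frame(n)
  for b in blobs(im,*YEL,amin=40):
    r=rect(ray(cm,b[:,0],.01)); d=r[:2]-O; print(n,r,'rack x,y:',(d@X+40).round(1),(d@Y-22).round(1))
  if n=='scene': cv2.imwrite(f'pics/s{s["t"]:.1f}.png',cv2.resize(im[150:310,220:420],(800,640))[:600])
E
python3 look.py
```

```text
11.9667 [ 0.50023111 -0.01410283  0.00627254] [-3.14152779e+00 -2.24742291e-04 -2.94122571e+00] [-1.05872443 -0.29320165  2.37106862]
scene [ 446.1 -135.2  139.6   46.1   46.4] rack x,y: -208.4 -138.9
scene [557.7  -2.3 102.6  31.3  12.4] rack x,y: -77.5 -25.0
top [ 439.6 -141.9  120.6   42.4   47.1] rack x,y: -215.9 -144.5
```

The push follows the plan: lead end centred, 3.4° still to turn out. I continue into the gap.

>>> apply_moves:
  steps:
    - {"translation": [0.016,0.0045,-0.001],"rotation": [0,0,-0.01]}
    - {"translation": [0.032,0.009,-0.002],"rotation": [0,0,-0.02]}
    - {"translation": [0.048,0.0135,-0.003],"rotation": [0,0,-0.03]}
    - {"translation": [0.064,0.018,-0.004],"rotation": [0,0,-0.04]}
    - {"translation": [0.08,0.0225,-0.004],"rotation": [0,0,-0.05]}
    - {"translation": [0.096,0.027,-0.004],"rotation": [0,0,-0.06]}
    - {"translation": [0.112,0.0315,-0.004],"rotation": [0,0,-0.067]}
    - {"translation": [0.128,0.036,-0.004],"rotation": [0,0,-0.074]}
    - {"translation": [0.144,0.04,-0.004],"rotation": [0,0,-0.081]}
    - {"translation": [0.16,0.044,-0.004],"rotation": [0,0,-0.087]}

```text
t: 12.9
eef_pos: [0.5402, -0.0031, 0.0053]
ee_rot: [-3.142, 0.0, -2.987]
force: [-0.9, 0.4, 2.1]
width: 0.0005
gripper_force: 0.7
```

```bash
python3 look.py; ls pics
```

```text
12.9 [ 0.54018191 -0.00310234  0.00531819] [-3.14158456e+00  1.42555231e-05 -2.98668824e+00] [-0.93434449  0.41828915  2.13773976]
scene [ 446.1 -135.1  139.5   45.7   46.7] rack x,y: -208.4 -138.8
scene [597.9   6.7 100.9  31.4   9.9] rack x,y: -36.4 -22.4
top [ 446.5 -134.7  140.6   42.8   46.8] rack x,y: -208.0 -138.5
c1.png
s12.0.png
s12.9.png
scene0.png
top0.png
w2.png
```

>>> apply_moves:
  steps:
    - {"translation": [0.008,0.0012,0],"rotation": [0,0,0]}
    - {"translation": [0.016,0.0025,0],"rotation": [0,0,0]}
    - {"translation": [0.022,0.0035,0],"rotation": [0,0,0]}
    - {"translation": [0.027,0.0043,0],"rotation": [0,0,0]}
    - {"translation": [0.031,0.005,0],"rotation": [0,0,0]}
    - {"translation": [0.035,0.0055,0],"rotation": [0,0,0]}
    - {"translation": [0.038,0.006,0],"rotation": [0,0,0]}
    - {"translation": [0.041,0.0065,0],"rotation": [0,0,0]}
    - {"translation": [0.044,0.007,0],"rotation": [0,0,0]}
    - {"translation": [0.044,0.007,0],"rotation": [0,0,0]}

```text
t: 13.83
eef_pos: [0.5505, -0.0015, 0.0052]
ee_rot: [-3.142, -0.001, -2.986]
force: [-1.6, -0.4, 0.4]
width: 0.0002
gripper_force: 0.6
```

```bash
python3 look.py; ls pics
```

```text
13.8333 [ 0.55054382 -0.00151238  0.00522763] [-3.14157995e+00 -5.33109906e-04 -2.98648243e+00] [-1.55143551 -0.35063943  0.41334108]
scene [ 446.  -135.1  139.5   45.7   46.7] rack x,y: -208.5 -138.8
scene [604.1   7.3  92.6  33.2   9.1] rack x,y: -30.2 -22.8
top [ 446.5 -134.7  140.6   42.8   46.8] rack x,y: -208.0 -138.5
c1.png
s12.0.png
s12.9.png
s13.8.png
scene0.png
top0.png
w2.png
```

>>> apply_moves:
  steps:
    - {"translation": [0.002,0.0003,0],"rotation": [0,0,0]}
    - {"translation": [0.004,0.0006,0],"rotation": [0,0,0]}
    - {"translation": [0.006,0.001,0],"rotation": [0,0,0]}
    - {"translation": [0.008,0.0013,0],"rotation": [0,0,0]}
    - {"translation": [0.01,0.0016,0],"rotation": [0,0,0]}
    - {"translation": [0.011,0.0018,0],"rotation": [0,0,0]}
    - {"translation": [0.012,0.002,0],"rotation": [0,0,0]}
    - {"translation": [0.012,0.002,0],"rotation": [0,0,0]}
    - {"translation": [0.012,0.002,0],"rotation": [0,0,0]}
    - {"translation": [0.012,0.002,0],"rotation": [0,0,0]}

```text
t: 14.77
eef_pos: [0.5509, -0.0015, 0.005]
ee_rot: [-3.141, -0.005, -2.987]
force: [-10.6, 0.9, 8.5]
width: 0.0004
gripper_force: 6.0
```

The comb met the rail: 10.6 N, and the TCP stopped at 550.9 against the predicted 550. Backing straight off, then up.

>>> apply_moves:
  steps:
    - {"translation": [-0.012,-0.002,0],"rotation": [0,0,0]}
    - {"translation": [-0.022,-0.0035,0],"rotation": [0,0,0]}
    - {"translation": [-0.05,-0.008,0],"rotation": [0,0,0]}
    - {"translation": [-0.1,-0.016,0],"rotation": [0,0,0]}
    - {"translation": [-0.15,-0.024,0],"rotation": [0,0,0]}
    - {"translation": [-0.2,-0.032,0.03],"rotation": [0,0,0]}
    - {"translation": [-0.25,-0.04,0.1],"rotation": [0,0,0]}
    - {"translation": [-0.3,-0.048,0.2],"rotation": [0,0,0]}
    - {"translation": [-0.35,-0.056,0.3],"rotation": [0,0,0]}
    - {"translation": [-0.4,-0.064,0.4],"rotation": [0,0,0]}

```text
t: 15.6
eef_pos: [0.453, -0.0172, 0.1062]
ee_rot: [-3.141, 0.0, -2.986]
force: [0.3, 0.4, -0.3]
width: 0.0003
gripper_force: 0.0
```

>>> apply_moves:
  steps:
    - {"translation": [0,-0.08,0.05],"rotation": [0,0,0]}
    - {"translation": [0,-0.18,0.1],"rotation": [0,0,0]}
    - {"translation": [0,-0.28,0.15],"rotation": [0,0,0]}
    - {"translation": [0,-0.38,0.2],"rotation": [0,0,0]}
    - {"translation": [0,-0.48,0.25],"rotation": [0,0,0]}
    - {"translation": [0,-0.58,0.3],"rotation": [0,0,0]}
    - {"translation": [0,-0.68,0.35],"rotation": [0,0,0]}
    - {"translation": [0,-0.76,0.4],"rotation": [0,0,0]}
    - {"translation": [0,-0.8,0.4],"rotation": [0,0,0]}
    - {"translation": [0,-0.8,0.4],"rotation": [0,0,0]}

```text
t: 16.43
eef_pos: [0.4539, -0.2185, 0.2056]
ee_rot: [-3.141, 0.002, -2.989]
force: [-0.4, 0.3, -0.7]
width: 0.0004
gripper_force: 0.0
```

```bash
python3 look.py; mv pics/s1[5-9].*.png pics/final.png; python3 - <<'E'
from h import *
im=grab_frame('top'); cv2.imwrite('pics/final.png',np.hstack([cv2.resize(cv2.imread('pics/final.png'),(400,400)),cv2.resize(im[120:240,260:380],(400,400))]))
E
```

```text
16.4333 [ 0.4539276  -0.21848147  0.20556984] [-3.14107756e+00  1.61787800e-03 -2.98865438e+00] [-0.44880303  0.31473278 -0.68010192]
scene [ 445.8 -134.8  139.3   45.3   47.2] rack x,y: -208.7 -138.5
scene [605.2   7.9  90.9  31.3  11.2] rack x,y: -29.0 -22.4
top [609.    9.8 100.7  29.7   8.4] rack x,y: -24.9 -21.1
```

View pics/final.png

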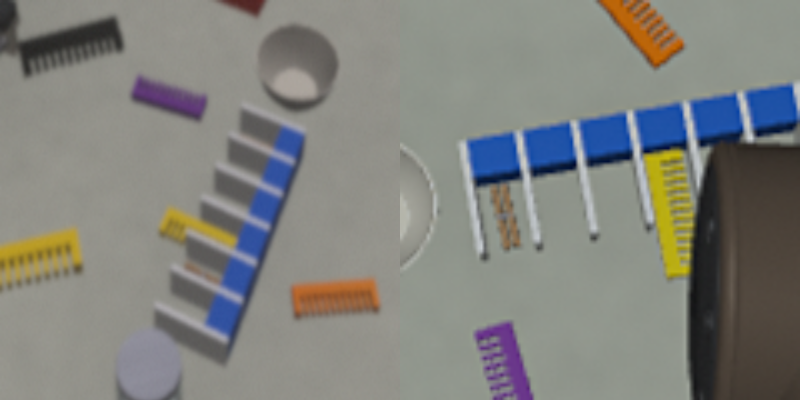

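The comb sits in the third gap from the jar with its end against the rail. The top view measures it at rack x -24.9, y -21.1 mm, parallel, and the hand is well away. Handing in.

```bash
python3 -c "from station import *; print(job_done())"
```

```text
the job is handed in; nothing more can be done
None
```

I touched the rail behind gaps one, two and three from the jar's end, slid the small yellow comb fully home in the third gap, moved the hand clear, and handed the job in at about 16.5 s; no verdict was returned.

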